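Scoop clips into the box and square it into the corner stop

TASK

Use the scoop to move at least three of the nylon clips from the black drip tray into the small grey open box, without touching a clip with the fingers; every clip must finish in the box or the tray, none on the counter. Set the scoop back down flat on the counter, and push the box square and flush against both wooden battens of the corner stop. Leave the jar, the hammer and the tire gauge where they are.

Things in the scene. Friction and masses are not known exactly. Their poses are not given: they have to be found in the camera images.
- tray: black plastic drip tray fixed to the counter, open on top: 220 mm along its x, 100 mm along its y, walls 4 mm thick with a 6 mm outward trim at the rim; inner floor 212 by 92 mm, 8 mm above the counter; rim 50 mm above the counter. Origin: centre of its underside. Its x points roughly away from the robot; the clips start in its far (+x) half.
- scoop: loose aluminium scoop, 0.13 kg. Pan 90 mm along x, 80 mm wide (y): floor 2 mm thick, thinning to a lip at the open mouth at x = +45 mm; back wall at x = -45 mm, 49 mm high; side walls 42 mm high at the back, 20 mm at their front end at x = +26 mm, 2.5 mm thick (the floor juts 19 mm past them). Handle: see point scoop_grip. Origin: centre of the pan's underside; x points out of the mouth, z up.
- scoop_grip (a point): point inside the scoop's handle, at x = -78 mm, z = 78 mm of the scoop's frame, axes as the scoop's. The handle is a straight level bar behind the back wall (joined to its inside by an upright post 10 mm thick), from x = -45 to -145 mm, 18 mm wide (y), 20 mm tall, its centre line 78 mm above the pan's underside.
- box: small grey plastic open-topped box, loose, 0.35 kg, 140 by 140 mm outside, 50 mm high, walls and floor 4 mm thick, empty at the start. Origin at the centre of its underside; x and y are along its sides.
- stop: L-shaped corner stop: two wooden battens fixed to the counter, 18 mm thick, 28 mm high. Origin: inside corner at counter height. Their inner faces are the planes x = 0 (running 170 mm to -y) and y = 0 (170 mm to -x) of this frame. The box belongs on the -x, -y side: when home its origin is at x = y = -70 mm in this frame.
- jar: closed glass jar with a steel lid, 72 mm diameter, 95 mm high; origin at the centre of its underside. Bystander beyond the work.
- hammer: small steel-headed hammer, about 240 mm long, lying on the counter; origin on its underside, near its middle. Bystander to the left of the work.
- gauge: chrome tire gauge lying on the counter: dial 36 mm diameter, 14 mm thick, with a stem 11 mm thick, reaching 111 mm from the dial's centre along its x. Origin at the centre of the dial's underside. Bystander beyond the work.
- clip0: white nylon ball-stud clip lying in the tray, told apart from the others only by position: ball head 22 mm in diameter with a round-ended stud 12 mm in diameter on one side, 32 mm long over all; 10 g, slippery (friction about 0.3), rolls easily. Origin at the centre of the ball.
- clip1: white nylon ball-stud clip lying in the tray, told apart from the others only by position: ball head 22 mm in diameter with a round-ended stud 12 mm in diameter on one side, 32 mm long over all; 10 g, slippery (friction about 0.3), rolls easily. Origin at the centre of the ball.
- clip2: white nylon ball-stud clip lying in the tray, told apart from the others only by position: ball head 22 mm in diameter with a round-ended stud 12 mm in diameter on one side, 32 mm long over all; 10 g, slippery (friction about 0.3), rolls easily. Origin at the centre of the ball.
- clip3: white nylon ball-stud clip lying in the tray, told apart from the others only by position: ball head 22 mm in diameter with a round-ended stud 12 mm in diameter on one side, 32 mm long over all; 10 g, slippery (friction about 0.3), rolls easily. Origin at the centre of the ball.
- clip4: white nylon ball-stud clip lying in the tray, told apart from the others only by position: ball head 22 mm in diameter with a round-ended stud 12 mm in diameter on one side, 32 mm long over all; 10 g, slippery (friction about 0.3), rolls easily. Origin at the centre of the ball.
- clip5: white nylon ball-stud clip lying in the tray, told apart from the others only by position: ball head 22 mm in diameter with a round-ended stud 12 mm in diameter on one side, 32 mm long over all; 10 g, slippery (friction about 0.3), rolls easily. Origin at the centre of the ball.
There are look-alikes about, which are no part of the job. There is more than one size of the box; the one meant has the size given above.

How it is judged (in metres and radians):
At the end, for the whole second after the job is handed in: At least three clips are in the box, the rest in the tray or box; the box stands flat, within 4 mm of both battens and square within 0.05 rad; the scoop stands flat on the counter itself (tilt under 0.15 rad); all at rest (horizontal distance between any of clip0, clip1, clip2, clip3 and box below 0.1 m and horizontal distance between any of clip0, clip1, clip2, clip4 and box below 0.1 m and horizontal distance between any of clip0, clip1, clip2, clip5 and box below 0.1 m and horizontal distance between any of clip0, clip1, clip3, clip4 and box below 0.1 m and horizontal distance between any of clip0, clip1, clip3, clip5 and box below 0.1 m and horizontal distance between any of clip0, clip1, clip4, clip5 and box below 0.1 m and horizontal distance between any of clip0, clip2, clip3, clip4 and box below 0.1 m and horizontal distance between any of clip0, clip2, clip3, clip5 and box below 0.1 m and horizontal distance between any of clip0, clip2, clip4, clip5 and box below 0.1 m and horizontal distance between any of clip0, clip3, clip4, clip5 and box below 0.1 m and horizontal distance between any of clip1, clip2, clip3, clip4 and box below 0.1 m and horizontal distance between any of clip1, clip2, clip3, clip5 and box below 0.1 m and horizontal distance between any of clip1, clip2, clip4, clip5 and box below 0.1 m and horizontal distance between any of clip1, clip3, clip4, clip5 and box below 0.1 m and horizontal distance between any of clip2, clip3, clip4, clip5 and box below 0.1 m and ((x of clip0 in the frame of box between -0.066 and 0.066 m and y of clip0 in the frame of box between -0.066 and 0.066 m and z of clip0 in the frame of box between 0 and 0.048 m) or (x of clip0 in the frame of tray between -0.106 and 0.106 m and y of clip0 in the frame of tray between -0.046 and 0.046 m and z of clip0 in the frame of tray below 0.06 m)) and ((x of clip1 in the frame of box between -0.066 and 0.066 m and y of clip1 in the frame of box between -0.066 and 0.066 m and z of clip1 in the frame of box between 0 and 0.048 m) or (x of clip1 in the frame of tray between -0.106 and 0.106 m and y of clip1 in the frame of tray between -0.046 and 0.046 m and z of clip1 in the frame of tray below 0.06 m)) and ((x of clip2 in the frame of box between -0.066 and 0.066 m and y of clip2 in the frame of box between -0.066 and 0.066 m and z of clip2 in the frame of box between 0 and 0.048 m) or (x of clip2 in the frame of tray between -0.106 and 0.106 m and y of clip2 in the frame of tray between -0.046 and 0.046 m and z of clip2 in the frame of tray below 0.06 m)) and ((x of clip3 in the frame of box between -0.066 and 0.066 m and y of clip3 in the frame of box between -0.066 and 0.066 m and z of clip3 in the frame of box between 0 and 0.048 m) or (x of clip3 in the frame of tray between -0.106 and 0.106 m and y of clip3 in the frame of tray between -0.046 and 0.046 m and z of clip3 in the frame of tray below 0.06 m)) and ((x of clip4 in the frame of box between -0.066 and 0.066 m and y of clip4 in the frame of box between -0.066 and 0.066 m and z of clip4 in the frame of box between 0 and 0.048 m) or (x of clip4 in the frame of tray between -0.106 and 0.106 m and y of clip4 in the frame of tray between -0.046 and 0.046 m and z of clip4 in the frame of tray below 0.06 m)) and ((x of clip5 in the frame of box between -0.066 and 0.066 m and y of clip5 in the frame of box between -0.066 and 0.066 m and z of clip5 in the frame of box between 0 and 0.048 m) or (x of clip5 in the frame of tray between -0.106 and 0.106 m and y of clip5 in the frame of tray between -0.046 and 0.046 m and z of clip5 in the frame of tray below 0.06 m)) and x of box in the frame of stop between -0.074 and -0.066 m and y of box in the frame of stop between -0.074 and -0.066 m and (angle between the x axis of box and the x axis of stop, either way round below 0.05 rad or angle between the x axis of box and the y axis of stop, either way round below 0.05 rad) and angle between box's own z axis and vertical below 0.05 rad and height (world z) of box below 0.005 m and angle between scoop's own z axis and vertical below 0.15 rad and height (world z) of scoop below 0.006 m and linear speed of each of box, scoop, clip0, clip1, clip2, clip3, clip4, clip5 below 0.03 m/s); the robot touches nothing.
It fails at once if the fingers touch a clip (contact force between the fingers and clip0 above 0.3 N or contact force between the fingers and clip1 above 0.3 N or contact force between the fingers and clip2 above 0.3 N or contact force between the fingers and clip3 above 0.3 N or contact force between the fingers and clip4 above 0.3 N or contact force between the fingers and clip5 above 0.3 N).
It fails at once if the glass jar is moved by more than 20 mm (distance of jar from where it was at the start of the episode above 0.02 m).
It fails at once if the hammer is moved by more than 20 mm (distance of hammer from where it was at the start of the episode above 0.02 m).
It fails at once if the tire gauge is moved by more than 20 mm (distance of gauge from where it was at the start of the episode above 0.02 m).
It also fails if it takes over 72 s, if anything falls off the work surface, if the arm or the gripper's body presses on something with over 40 N, if the wrist force passes 120 N, or if a joint passes its speed limit or range.

ROBOT

A 6-joint arm with a two-finger parallel gripper is mounted at the origin on the work surface. World frame = base frame: x ahead of the robot, y to its left, z up, the work surface at z = 0. Lengths are in mm, angles in rad, forces in N, time in s.
With the tool pointing down it reaches from about 350 to 850 mm from the base axis. Payload 8.1 kg.
Tool frame: the origin (TCP) lies midway between the tips of the shut fingers; the grasp point (between the pads) lies 19 mm behind it; x points along the fingers, y is the direction in which the jaws open and shut, and the axes are right-handed (so a half turn about x gives the same grasp; the last joint's range is limited). The gripper opens to 93 mm and grips with 3 to 60 N. Pads are 15 mm wide; open, the fingers measure 128 mm over their backs; the gripper's body (75 mm by 188 mm) begins 65 mm behind the grasp point.
Start: joints at [-1.196, 0.13, 1.488, -0, 1.523, -0.085], TCP at [266.281, -537.68, 218.635] pointing down, gripper open.
Joint ranges: [-2.96, 2.96], [-0.89, 2.26], [0.02, 2.5], [-1.34, 4.48], [0, 2.73], [-2.66, 2.66]. Speed limits (rad/s): [2.39, 2.39, 2.79, 3.14, 3.14, 3.14].

INTERFACE

Orientations are given as [roll, pitch, yaw] about the fixed x, y, z axes, in that order (R = Rz(yaw) Ry(pitch) Rx(roll)).
In Python, from cell import env gives the robot as it stands. The module is installed in compiled form; this text tells all that it offers.
- The arm moves only by the tool apply_moves, never from a script. Its argument "motion" is a list of rows, each an object with "delta_pos": the shift along the tool's x, y, z in m, a list of three; "angular": the turn, a rotation vector about the tool's x, y, z in degrees, a list of three. In form: [{"delta_pos": [tx, ty, tz], "angular": [ax, ay, az]}, ...]. A call has 1 to 12 rows; each row is the pose to reach, as a shift and turn from the pose commanded when the call began, along the tool's axes at that moment; what a row does not reach only later rows make up. A row lasts 1/8 s, in which the tool goes at most 62.5 mm and 10.7 degrees, less where a joint would pass 70% of its speed; a pose out of reach is approached as far as the arm can. A call with a gripper value outside its range is refused whole. "jaw" is the opening, from 0 (shut) to 1 (fully open), set as the call begins (left out, the last holds). The fingers move at their own pace and stop on an object; "squeeze" is the grip in N (left out, the last holds). Time passes only in rows, so rows that repeat a pose let the fingers close. It gives the time, the measured TCP pose, the force and the opening at its end, in the units of the state.
- env.get_obs(): the state, without advancing time (a new reading comes with each control period).
- env.capture(name): name is "scene" or "side" or "wrist"; returns a dict with "img" (384x512x3 uint8, blue, green, red), "depth" (384x512 float32, mm along the optical axis (not along the pixel's ray), 0 where there is no reading), "intrinsics" (3x3 intrinsics, pixels), "dist" ([k1, k2, p1, p2, k3] as OpenCV has them; the pictures are not rectified), "world_from_camera" (4x4, takes a point from camera to world coordinates). Camera axes: x right, y up, looking along -z (the intrinsics and any distortion apply to the point x, -y, -z); pixel columns grow to the right and rows downward; lengths in mm; the calibration is good to about 2 mm. A picture is of the moment at which its call begins.
- env.job_done(): hands the job in, once; it reports no verdict.
The state is a dict: "clock": time; "qpos": joint angles; "joint_velocities": joint speeds; "joint_efforts": joint torques, N m; "tcp_pos": TCP position; "tool_rot": TCP orientation; "contact_force": force on the tool from outside, world axes, zero at the start; "torque": the same for the moment, N m; "grip_width": finger opening in mm.
Only numpy, scipy, OpenCV 4.12 (cv2) and the standard library are available. Lean on these libraries where they do the work, as an engineer would, in place of code of your own. Each camera call takes 0.05 s, during which the arm holds its last target. There are 200 camera calls.

## Working session

There is one attempt and no reset: what is moved stays moved. The work goes in short steps, Python scripts to look and compute and a tool call to move; the robot and the scene stay as the last step left them, time stands still between calls to the robot, and variables do not carry over. Pictures are saved under pics/ and viewed, about 8 in all and at most 12, crops included, and the job is handed in when it is done.

Besides the shell and the picture viewer there is one more tool, called after "Request:" as name([rows], argument=value, ...), one row to a line, values as JSON. apply_moves: Moves the arm, as the interface text tells. Its arguments: {"type":"object","properties":{"motion":{"type":"array"},"jaw":{"type":"number"},"squeeze":{"type":"number"}},"required":["motion"]}

```bash
mkdir -p pics; cat > h.py <<'E'
from cell import env
import numpy as np, cv2
from scipy.spatial.transform import Rotation as R
def cap(n):
    return env.capture(n)
def ray(c,uv):
    p=cv2.undistortPoints(np.array(uv,float).reshape(-1,1,2),c["intrinsics"],np.array(c["dist"],float)).reshape(-1,2)
    T=np.array(c["world_from_camera"]); d=np.c_[p[:,0],-p[:,1],-np.ones(len(p))]@T[:3,:3].T
    return T[:3,3],d
def plane(c,uv,z):
    o,d=ray(c,uv); return o+d*((z-o[2])/d[:,2])[:,None]
def cloud(c):
    h,w=c["depth"].shape; vv,uu=np.mgrid[:h,:w]
    o,d=ray(c,np.c_[uu.ravel(),vv.ravel()]); P=o+d*c["depth"].reshape(-1,1)
    P[c["depth"].ravel()==0]=np.nan
    return P.reshape(h,w,3)
def proj(c,P):
    T=np.linalg.inv(np.array(c["world_from_camera"])); q=np.atleast_2d(P)@T[:3,:3].T+T[:3,3]; q=q*[1,-1,-1]
    return cv2.projectPoints(q,np.zeros(3),np.zeros(3),c["intrinsics"],np.array(c["dist"],float))[0].reshape(-1,2)
E
python3 - <<'E'
from h import *
import pickle
for n in ["scene","side","wrist"]:
    c=cap(n); pickle.dump(c,open(n+".pkl","wb")); cv2.imwrite(f"pics/{n}0.png",c["img"]); print(n,np.array(c["world_from_camera"]).round(2).tolist())
a=[cv2.imread(f"pics/{n}0.png") for n in ["scene","side"]]
cv2.imwrite("pics/both.png",np.vstack(a)[:, :] if 0 else cv2.resize(np.hstack(a),(800,300)))
cv2.imwrite("pics/scene_big.png",cv2.resize(a[0],(800,600),interpolation=cv2.INTER_CUBIC))
print(env.get_obs())
E
```

```text
scene [[0.09, -0.76, 0.64, 1325.92], [1.0, 0.07, -0.06, 8.07], [-0.0, 0.65, 0.76, 1017.67], [0.0, 0.0, 0.0, 1.0]]
side [[0.99, 0.1, -0.12, 332.84], [-0.16, 0.6, -0.78, -1219.26], [-0.01, 0.79, 0.61, 1105.39], [0.0, 0.0, 0.0, 1.0]]
wrist [[0.44, 0.86, 0.24, 331.36], [-0.9, 0.43, 0.12, -505.1], [-0.0, -0.27, 0.96, 382.74], [0.0, 0.0, 0.0, 1.0]]
{'clock': 0.15, 'qpos': array([-1.19638693e+00,  1.30995587e-01,  1.48901716e+00, -3.40947795e-06,
        1.52301566e+00, -8.53648407e-02]), 'joint_velocities': array([-4.71944087e-04, -2.55324280e-03, -4.47282635e-03, -1.38679752e-03,
       -5.03307684e-04, -9.25313680e-05]), 'joint_efforts': array([ 9.71757145e-04, -5.60475111e+01, -4.92334843e+01,  7.68181868e-02,
        3.05294723e-02, -1.14926574e-04]), 'tcp_pos': array([ 266.12366549, -537.26170061,  217.83028214]), 'tool_rot': array([-1.65378936,  1.56936057,  1.9475777 ]), 'contact_force': array([ 0.55886411,  0.98120146, -0.39076281]), 'torque': array([ 0.03266773, -0.01943419,  0.02783189]), 'grip_width': 92.72370428587153}
```

View pics/scene_big.png

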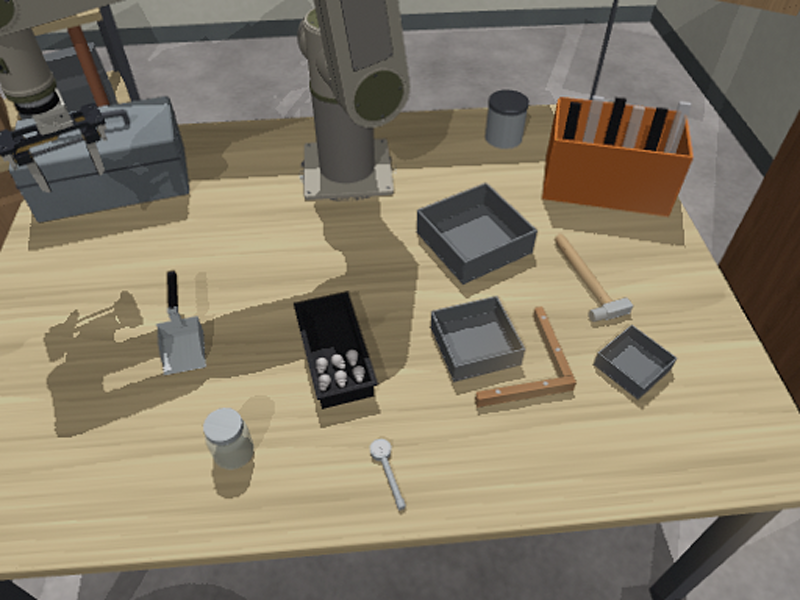

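View pics/side0.png

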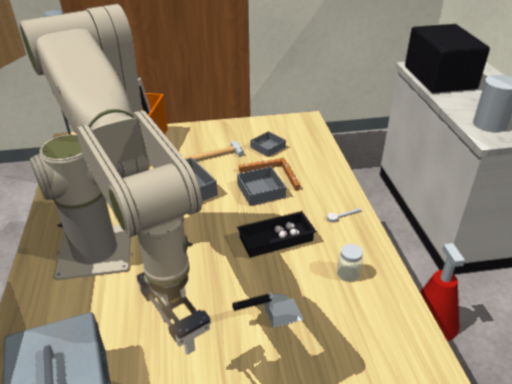

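The scene view (800 px picture) shows three grey boxes at (477,232), (477,338) and (636,360). It also shows the tray at (335,350), six clips at about (340,368), the scoop at (180,325), the stop's corner at (575,380), jar (228,435), gauge (385,470) and hammer (595,280). I'll measure them all from depth.

```bash
python3 - <<'E'
from h import *
import pickle
c=pickle.load(open("scene.pkl","rb")); P=cloud(c); img=c["img"]
hsv=cv2.cvtColor(img,cv2.COLOR_BGR2HSV)
def sel(u0,u1,v0,v1,z0,z1,m=None):
    s=.64; sl=np.s_[int(v0*s):int(v1*s),int(u0*s):int(u1*s)]
    q=P[sl].reshape(-1,3); k=(q[:,2]>z0)&(q[:,2]<z1)
    if m is not None: k&=m[sl].ravel()
    return q[k]
def rect(name,q):
    r=cv2.minAreaRect(q[:,:2].astype(np.float32)); print(name,len(q),np.round(r[0],1),np.round(r[1],1),round(r[2],1),"z",np.percentile(q[:,2],[5,50,95]).round(1))
print("counter z",np.nanmedian(P[280:300,100:400,2]))
rect("boxL",sel(410,545,180,285,62,85));rect("boxL2",sel(410,545,180,285,42,56)); rect("boxM",sel(425,530,290,382,45,55)); rect("boxS",sel(590,680,320,400,25,55))
rect("tray",sel(285,385,285,410,45,55))
rect("handle",sel(150,190,262,310,80,95)); rect("scoopall",sel(150,210,262,380,5,100));rect("jar",sel(200,260,400,470,80,105))
wood=(hsv[...,0]<14)&(hsv[...,1]>90)
q=sel(470,585,300,410,24,32); rect("stop",q); print(cv2.boxPoints(cv2.minAreaRect(q[:,:2].astype(np.float32))).round(1).tolist())
w=((hsv[...,2]>130)&(hsv[...,1]<60)); q=sel(310,375,340,395,12,45,w); 
print("clips",q.min(0).round(),q.max(0).round())
# stop points clicked (top z=28)
s=.64
print(plane(c,np.array([[475,397],[477,405],[575,383],[574,377],[563,375],[534,308],[543,307]])*s,28).round(1))
cr=img[int(280*s):int(420*s),int(290*s):int(590*s)]; cv2.imwrite("pics/crop.png",cv2.resize(cr,(800,int(800*cr.shape[0]/cr.shape[1])),interpolation=cv2.INTER_CUBIC))
E
```

```text
counter z 1.4964111807345262
boxL 439 [292.3 273.3] [196.1 192.6] 24.9 z [62.8 67.9 72.4]
boxL2 423 [292.3 274. ] [192.9 191.4] 25.1 z [42.6 48.6 55.2]
boxM 327 [578.8 228. ] [145.7 141.3] 11.1 z [45.8 49.9 53.7]
boxS 390 [658.2 520.3] [108.5 114.2] 34.5 z [25.9 34.5 40.6]
tray 678 [580.9 -46.1] [236.  112.2] 11.0 z [47.9 51.2 54.2]
handle 165 [ 455.1 -356.4] [105.9  19.1] 8.2 z [84.8 89.3 92.1]
scoopall 808 [ 453.2 -361.5] [330.2 115.7] 8.5 z [ 5.3 29.7 90.9]
jar 490 [ 770.4 -229.3] [61.6 63.7] 66.2 z [86.5 95.9 98.8]
stop 745 [605.5 289.7] [214.2 187. ] 6.0 z [24.9 28.8 31.5]
[[489.1000061035156, 371.3999938964844], [508.79998779296875, 185.39999389648438], [721.7999877929688, 207.89999389648438], [702.0999755859375, 393.8999938964844]]
clips [594. -79.  12.] [664.   2.  35.]
[[714.2 203.   28. ]
 [731.  203.8  28. ]
 [701.7 390.7  28. ]
 [688.6 392.3  28. ]
 [682.3 373.2  28. ]
 [517.9 356.4  28. ]
 [517.  375.1  28. ]]
```

View pics/crop.png

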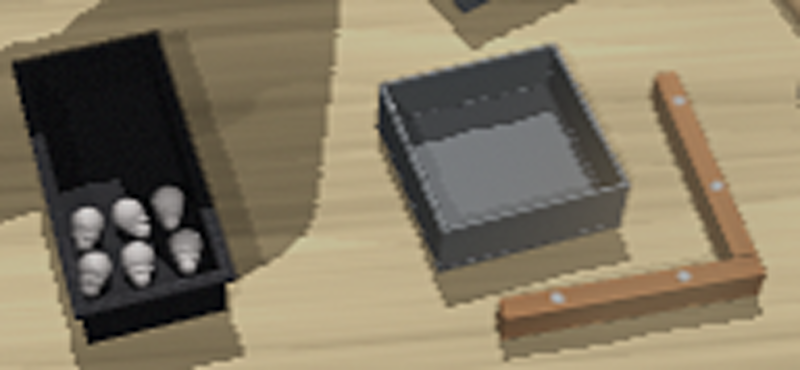

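Boxes: (477,232) measures about 192 mm wide, (636,360) about 110 mm, and (477,338) about 141×145 mm with its rim at 50. Only the last fits the 140 × 140 × 50 description, and the crop confirms it beside the stop. Next I'll fit the stop lines and plan the approach to the handle.

```bash
cat >> h.py <<'E'
def down(yaw,pitch=0):
    # tool pose with scoop/jaw frame yaw (deg): tool x = down, tool y = along scoop y, z = tool x cross y ; pitch>0: mouth down
    Rs=R.from_euler("ZY",[yaw,pitch],degrees=True).as_matrix()
    return Rs@np.array([[0,0,1],[0,1,0],[-1,0,0]]).astype(float)
def cur():
    o=env.get_obs(); return np.array(o["tcp_pos"]),R.from_euler("xyz",o["tool_rot"]).as_matrix(),o
def delta(p,Rt):
    p0,R0,o=cur(); d=R0.T@(np.array(p)-p0)/1000; a=R.from_matrix(R0.T@Rt).as_rotvec(degrees=True)
    return d.round(4).tolist(),a.round(2).tolist()
E
python3 - <<'E'
from h import *
import pickle
c=pickle.load(open("scene.pkl","rb")); P=cloud(c); hsv=cv2.cvtColor(c["img"],cv2.COLOR_BGR2HSV)
p0,R0,o=cur(); print(R0.round(3).tolist())
w=(hsv[...,0]<15)&(hsv[...,1]>110); w[:, :300]=0; w[:190]=0; w[265:]=0; w[:,375:]=0
q=P[w]; q=q[(q[:,2]>25)&(q[:,2]<33)]; print(len(q),q.min(0),q.max(0))
# split: batten along y has y in 215..345 ; batten along x has x in 530..650
for nm,m,ax in (("yb",(q[:,1]>215)&(q[:,1]<345)&(q[:,0]>660),1),("xb",(q[:,0]>530)&(q[:,0]<650)&(q[:,1]>330),0)):
    s=q[m][:,:2]; ctr=s.mean(0); vx,vy=np.linalg.svd(s-ctr)[2][0]; n=np.array([-vy,vx]); d=(s-ctr)@n
    print(nm,len(s),ctr.round(1),np.degrees(np.arctan2(vy,vx)).round(2),np.percentile(d,[2,98]).round(1),n.round(2))
print(delta([472,-354,150],down(8.2)))
E
```

```text
[[-0.001, 0.444, -0.896], [0.001, -0.896, -0.444], [-1.0, -0.001, -0.0]]
443 [517.00359571 206.67172646  25.02763217] [721.28064956 389.52899208  32.70825828]
yb 177 [704.9 273.9] -83.32 [-8.6  8.5] [0.99 0.12]
xb 129 [592.7 371.4] 6.3 [-7.4  8. ] [-0.11  0.99]
([0.068, -0.0728, -0.2658], [-161.86, -0.12, 0.01])
```

```bash
sed -i 's/\[\[0,0,1\],\[0,1,0\],\[-1,0,0\]\]/[[0,0,-1],[0,-1,0],[-1,0,0]]/' h.py; python3 - <<'E'
from h import *
print(delta([440,-360,200],down(8.2)))
E
```

```text
([0.018, -0.0817, -0.2345], [18.14, 0.01, 0.08])
```

Request:
apply_moves([
  {"delta_pos": [0.004, -0.02, -0.058], "angular": [4.5, 0, 0]},
  {"delta_pos": [0.009, -0.041, -0.117], "angular": [9, 0, 0]},
  {"delta_pos": [0.014, -0.061, -0.176], "angular": [13.5, 0, 0]},
  {"delta_pos": [0.018, -0.082, -0.2345], "angular": [18.1, 0, 0]},
  {"delta_pos": [0.018, -0.082, -0.2345], "angular": [18.1, 0, 0]},
  {"delta_pos": [0.018, -0.082, -0.2345], "angular": [18.1, 0, 0]},
  {"delta_pos": [0.018, -0.082, -0.2345], "angular": [18.1, 0, 0]},
], jaw=1)

```text
clock: 1.02
tcp_pos: [439.1, -361.2, 200.6]
tool_rot: [0.563, 1.57, -2.436]
contact_force: [0.9, 0.7, 0.3]
grip_width: 93.0
```

```bash
python3 - <<'E'
from h import *
c=cap("wrist"); cv2.imwrite("pics/w1.png",c["img"]); P=cloud(c)
z=P[...,2]; m=(z>80)&(z<96); n,l,s,ct=cv2.connectedComponentsWithStats(m.astype(np.uint8))
for i in range(1,n):
    if s[i,4]>300:
        q=P[l==i]; r=cv2.minAreaRect(q[:,:2].astype(np.float32)); print(s[i],np.round(r[0],1),np.round(r[1],1),round(r[2],2),np.median(q[:,2]))
m=(z>0)&(z<8)&(P[...,1]<-250)&(P[...,0]>440)
print(cur()[0], proj(c,[[549,-343,2]]))
E
```

```text
[ 238   99   24  131 2810] [ 454.2 -356.2] [109.4  18. ] 8.83 86.70869520316151
[ 439.10880207 -361.31371024  200.67870453] [[251.1616363   55.20001824]]
```

View pics/w1.png

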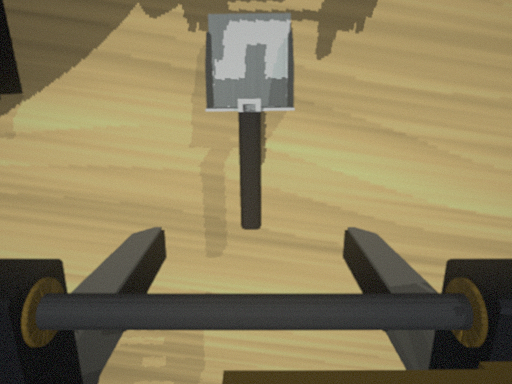

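The wrist view shows the scoop lying straight ahead: handle end at (250,228), pan at (250,60). The handle centre is (454,-356) with a yaw of about 8.7°.

```bash
python3 - <<'E'
from h import *
print(delta([467,-354.5,59],down(8.6)))
E
```

```text
([0.1417, -0.0028, -0.0286], [-0.45, 0.01, -0.01])
```

Request:
apply_moves([
  {"delta_pos": [0.05, -0.003, -0.0286], "angular": [-0.45, 0, 0]},
  {"delta_pos": [0.1, -0.003, -0.0286], "angular": [-0.45, 0, 0]},
  {"delta_pos": [0.1417, -0.003, -0.0286], "angular": [-0.45, 0, 0]},
  {"delta_pos": [0.1417, -0.003, -0.0286], "angular": [-0.45, 0, 0]},
  {"delta_pos": [0.1417, -0.003, -0.0286], "angular": [-0.45, 0, 0]},
])

```text
clock: 1.7
tcp_pos: [468.3, -354.5, 60.9]
tool_rot: [2.249, 1.569, -0.742]
contact_force: [0.9, 0.1, 1.3]
grip_width: 93.3
```

Request:
apply_moves([
  {"delta_pos": [0, 0, 0], "angular": [0, 0, 0]},
  {"delta_pos": [0, 0, 0], "angular": [0, 0, 0]},
  {"delta_pos": [0, 0, 0], "angular": [0, 0, 0]},
  {"delta_pos": [0, 0, 0], "angular": [0, 0, 0]},
  {"delta_pos": [0, 0, 0], "angular": [0, 0, 0]},
  {"delta_pos": [0, 0, 0], "angular": [0, 0, 0]},
  {"delta_pos": [0, 0, 0], "angular": [0, 0, 0]},
  {"delta_pos": [0, 0, 0], "angular": [0, 0, 0]},
], jaw=0, squeeze=50)

```text
clock: 2.7
tcp_pos: [467.9, -353.0, 58.9]
tool_rot: [-0.618, 1.571, 2.675]
contact_force: [-0.4, -0.6, -0.8]
grip_width: 17.8
```

Request:
apply_moves([
  {"delta_pos": [-0.03, 0, 0], "angular": [0, 0, 0]},
  {"delta_pos": [-0.06, 0, 0], "angular": [0, 0, 0]},
  {"delta_pos": [-0.09, 0, 0], "angular": [0, 0, 0]},
  {"delta_pos": [-0.09, 0, 0], "angular": [0, 0, 0]},
  {"delta_pos": [-0.09, 0, 0], "angular": [0, 0, 0]},
  {"delta_pos": [-0.09, 0, 0], "angular": [0, 0, 0]},
])

```text
clock: 3.45
tcp_pos: [467.0, -352.2, 146.7]
tool_rot: [-0.891, 1.567, 2.403]
contact_force: [0.1, -0.5, -2.6]
grip_width: 17.5
```

```bash
python3 - <<'E'
from h import *
p,Rr,o=cur(); print(p,o["grip_width"],o["contact_force"])
c=cap("wrist"); cv2.imwrite("pics/w2.png",c["img"]); P=cloud(c)
# express in hand-scoop frame: sx=-tool z, sy=-tool y, sz=-tool x, origin TCP
S=np.c_[-Rr[:,2],-Rr[:,1],-Rr[:,0]]; Q=(P-p)@S
np.save("Q.npy",Q)
d=c["depth"]; 
m=(np.abs(Q[...,1])<60)&(Q[...,0]>20)&(Q[...,0]<160)&(Q[...,2]>-75)&(Q[...,2]<45)
for lab,zz in (("floor",(-68,-48)),("walltops",(-18,10))):
    k=m&(Q[...,2]>zz[0])&(Q[...,2]<zz[1]); q=Q[k]; r=cv2.minAreaRect(q[:,:2].astype(np.float32)); print(lab,k.sum(),np.round(r,2).tolist() if 0 else r, np.percentile(q,[1,50,99],axis=0).round(1).tolist())
E
```

```text
[ 466.97235932 -352.21405656  146.71571732] 17.480283909740706 [ 0.09200724 -0.51268257 -2.59576037]
floor 18568 ((76.27008056640625, -0.4078102111816406), (88.20580291748047, 79.98181915283203), 0.04176778718829155) [[32.6, -38.3, -60.5], [79.1, -0.3, -58.2], [119.2, 37.0, -49.7]]
walltops 1161 ((36.616920471191406, -0.8908348083496094), (79.75211334228516, 17.093936920166016), 86.46807861328125) [[30.4, -39.8, -17.9], [32.6, -0.8, -11.0], [41.4, 38.6, 9.4]]
```

View pics/w2.png

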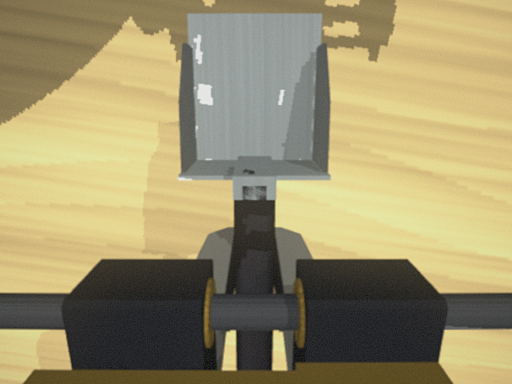

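The scoop is held: underside 60 mm below the TCP and pan centre 76 mm ahead of it. Now to above the tray's near half.

```bash
python3 - <<'E'
from h import *
print(delta([440,-73,180],down(11)))
E
```

```text
([-0.0324, -0.2803, -0.0154], [-2.31, 0.11, 0.14])
```

Request:
apply_moves([
  {"delta_pos": [-0.0324, -0.03, -0.002], "angular": [-0.3, 0, 0]},
  {"delta_pos": [-0.0324, -0.075, -0.004], "angular": [-0.7, 0, 0]},
  {"delta_pos": [-0.0324, -0.125, -0.007], "angular": [-1.1, 0, 0]},
  {"delta_pos": [-0.0324, -0.175, -0.01], "angular": [-1.5, 0, 0]},
  {"delta_pos": [-0.0324, -0.225, -0.013], "angular": [-1.9, 0, 0]},
  {"delta_pos": [-0.0324, -0.265, -0.015], "angular": [-2.3, 0, 0]},
  {"delta_pos": [-0.0324, -0.28, -0.0154], "angular": [-2.3, 0, 0]},
  {"delta_pos": [-0.0324, -0.2803, -0.0154], "angular": [-2.3, 0, 0]},
  {"delta_pos": [-0.0324, -0.2803, -0.0154], "angular": [-2.3, 0, 0]},
  {"delta_pos": [-0.0324, -0.2803, -0.0154], "angular": [-2.3, 0, 0]},
])

```text
clock: 4.75
tcp_pos: [440.8, -74.7, 181.2]
tool_rot: [0.34, 1.57, -2.611]
contact_force: [-0.9, 0.2, -1.9]
grip_width: 17.5
```

```bash
python3 - <<'E'
from h import *
import pickle
p,Rr,o=cur(); print(p,o["grip_width"])
c=cap("wrist"); P=cloud(c); pickle.dump(c,open("w3.pkl","wb"))
ey=np.array([-.1908,.9816]);ex=np.array([.9816,.1908])
z=P[...,2]; a=(P[...,:2]-[580.9,-46.1])@ex; b=(P[...,:2]-[580.9,-46.1])@ey
m=(z>44)&(z<57)&(abs(b)<75)&(a>-20)&(a<135)
print(m.sum(),np.median(z[m]))
for nm,k in (("left",m&(b>40)&(a<95)),("right",m&(b<-40)&(a<95)),("far",m&(a>100)&(abs(b)<40))):
    s=P[k][:,:2]; ct=s.mean(0); v=np.linalg.svd(s-ct,full_matrices=False)[2][0]
    print(nm,k.sum(),np.degrees(np.arctan2(v[1],v[0])).round(2),"a",np.percentile(a[k],[2,50,98]).round(1),"b",np.percentile(b[k],[2,50,98]).round(1))
cs=pickle.load(open("scene.pkl","rb"))
im=c["img"]; hsv=cv2.cvtColor(im,cv2.COLOR_BGR2HSV)
w=(hsv[...,2]>120)&(hsv[...,1]<70)&(z>12)&(z<35)&(abs(b)<48)&(abs(a)<106)
n,l,s,ct=cv2.connectedComponentsWithStats(w.astype(np.uint8))
for i in range(1,n):
    if s[i,4]>40: print(s[i],a[l==i].mean().round(),b[l==i].mean().round())
cv2.imwrite("pics/w3.png",im)
E
```

```text
[440.8169821  -74.71499589 181.209118  ] 17.476593765779665
511 48.950284896930214
left 285 176.55 a [-19.1  -5.2   1.7] b [45.1 51.6 55.2]
right 226 -148.29 a [-18.4  -4.    1.6] b [-56.4 -51.9 -46.4]<stdin>:10: RuntimeWarning: Mean of empty slice.
  ret = um.true_divide(
Traceback (most recent call last):
IndexError: index 0 is out of bounds for axis 0 with size 0
```

```bash
python3 - <<'E'
from h import *
import pickle
ey=np.array([-.1908,.9816]);ex=np.array([.9816,.1908])
for f in ("w3","scene"):
    c=pickle.load(open(f+".pkl","rb")); P=cloud(c); z=P[...,2]
    a=(P[...,:2]-[580.9,-46.1])@ex; b=(P[...,:2]-[580.9,-46.1])@ey
    m=(z>46)&(z<55)&(abs(b)<65)&(abs(a)<125)
    if f=="w3": hs=(abs(b)>44)|(a<-100); m&=hs
    for lo in range(-110,110,20):
        k=m&(a>lo)&(a<lo+20); l=b[k&(b>42)]; r=b[k&(b<-42)]
        if len(l)>15 and len(r)>15: L=np.percentile(l,[3,97]);Rr=np.percentile(r,[3,97]); print(f,lo,L.round(1),Rr.round(1),"mid outer",((L[1]+Rr[0])/2).round(1))
    for nm,k in (("near",m&(a<-100)&(abs(b)<40)),("far",m&(a>100)&(abs(b)<40))):
        if k.sum()>20: print(f,nm,np.percentile(a[k],[3,97]).round(1))
cv2.imwrite("pics/w3.png",pickle.load(open("w3.pkl","rb"))["img"])
E
```

```text
w3 -30 [51.  55.1] [-56.4 -54.9] mid outer -0.6
w3 -10 [45.2 55. ] [-56.  -46.5] mid outer -0.5
scene -110 [43.9 55.5] [-56.  -43.2] mid outer -0.2
scene -90 [46.3 55.9] [-55.6 -46.4] mid outer 0.2
scene -30 [46.7 54.7] [-55.5 -46.5] mid outer -0.4
scene -10 [45.7 55.7] [-55.8 -46.9] mid outer -0.0
scene 10 [46.3 55.7] [-55.4 -47. ] mid outer 0.2
scene 30 [46.5 55.4] [-55.6 -46.4] mid outer -0.1
scene 50 [46.1 55.8] [-55.1 -46.5] mid outer 0.3
scene 70 [45.8 56.1] [-55.2 -46.2] mid outer 0.5
scene 90 [45.2 55. ] [-55.8 -43.6] mid outer -0.4
scene near [-116.3 -103. ]
scene far [106.5 116.9]
```

View pics/w3.png

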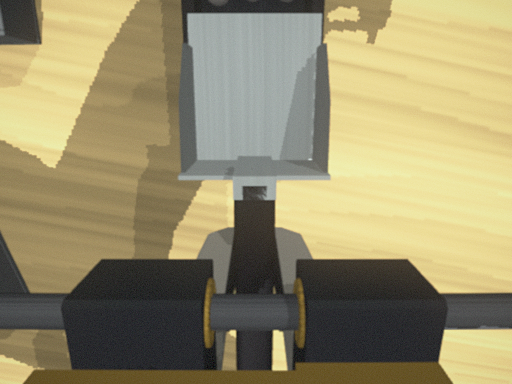

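The wrist view shows the pan lined up on the tray, its lip at row 12 and clip heads just beyond at row 0. The tray pose is confirmed: centre (580.9,-46.1), yaw 11°. Lowering in.

```bash
python3 - <<'E'
from h import *
print(delta([455.3,-70.5,74],down(11)))
E
```

```text
([0.1072, -0.0013, -0.015], [-0.09, 0.02, -0.0])
```

Request:
apply_moves([
  {"delta_pos": [0.0, -0.0013, -0.015], "angular": [0, 0, 0]},
  {"delta_pos": [0.02, -0.0013, -0.015], "angular": [0, 0, 0]},
  {"delta_pos": [0.05, -0.0013, -0.015], "angular": [0, 0, 0]},
  {"delta_pos": [0.07, -0.0013, -0.015], "angular": [0, 0, 0]},
  {"delta_pos": [0.09, -0.0013, -0.015], "angular": [0, 0, 0]},
  {"delta_pos": [0.1, -0.0013, -0.015], "angular": [0, 0, 0]},
  {"delta_pos": [0.1072, -0.0013, -0.015], "angular": [0, 0, 0]},
  {"delta_pos": [0.1072, -0.0013, -0.015], "angular": [0, 0, 0]},
  {"delta_pos": [0.1072, -0.0013, -0.015], "angular": [0, 0, 0]},
  {"delta_pos": [0.1072, -0.0013, -0.015], "angular": [0, 0, 0]},
])

```text
clock: 6.05
tcp_pos: [455.8, -69.6, 74.8]
tool_rot: [2.683, 1.57, -0.267]
contact_force: [0.5, 0.2, -0.8]
grip_width: 17.8
```

```bash
python3 - <<'E'
from h import *
print(cur()[0],cur()[2]["contact_force"],delta([455.3,-70.5,67],down(11)))
E
```

```text
[455.77966434 -69.64969304  74.84854828] [ 0.49211795  0.24036851 -0.84967917] ([0.0078, 0.0007, 0.0006], [-0.0, -0.06, -0.03])
```

Request:
apply_moves([
  {"delta_pos": [0.003, 0.0007, 0], "angular": [0, 0, 0]},
  {"delta_pos": [0.006, 0.0007, 0], "angular": [0, 0, 0]},
  {"delta_pos": [0.008, 0.0007, 0], "angular": [0, 0, 0]},
  {"delta_pos": [0.009, 0.0007, 0], "angular": [0, 0, 0]},
  {"delta_pos": [0.009, 0.0007, 0], "angular": [0, 0, 0]},
  {"delta_pos": [0.009, 0.0007, 0], "angular": [0, 0, 0]},
])

```text
clock: 6.8
tcp_pos: [455.3, -70.2, 66.8]
tool_rot: [-0.21, 1.57, 3.123]
contact_force: [-11.0, 1.5, 19.5]
grip_width: 17.7
```

Request:
apply_moves([
  {"delta_pos": [-0.0006, 0, -0.006], "angular": [0, 0, 0]},
  {"delta_pos": [-0.0006, 0, -0.014], "angular": [0, 0, 0]},
  {"delta_pos": [-0.0006, 0, -0.022], "angular": [0, 0, 0]},
  {"delta_pos": [-0.0006, 0, -0.03], "angular": [0, 0, 0]},
  {"delta_pos": [-0.0006, 0, -0.038], "angular": [0, 0, 0]},
  {"delta_pos": [-0.0006, 0, -0.046], "angular": [0, 0, 0]},
  {"delta_pos": [-0.0006, 0, -0.054], "angular": [0, 0, 0]},
  {"delta_pos": [-0.0006, 0, -0.062], "angular": [0, 0, 0]},
  {"delta_pos": [-0.0006, 0, -0.07], "angular": [0, 0, 0]},
  {"delta_pos": [-0.0006, 0, -0.07], "angular": [0, 0, 0]},
])

```text
clock: 8.05
tcp_pos: [525.1, -57.2, 66.8]
tool_rot: [2.463, 1.569, -0.487]
contact_force: [-0.7, -0.7, 6.6]
grip_width: 17.4
```

```bash
python3 - <<'E'
from h import *
p,Rr,o=cur(); print(p,o["contact_force"],((p[:2]-[580.9,-46.1])@np.array([[.9816,-.1908],[.1908,.9816]])).round(1))
a=cap("wrist")["img"]; b=cap("scene")["img"][170:280,170:260]; b=cv2.resize(b,(314,384),interpolation=cv2.INTER_CUBIC); cv2.imwrite("pics/s1.png",cv2.resize(np.hstack([a[:,100:420],b]),None,fx=1.2,fy=1.2))
E
```

```text
[525.05165345 -57.18682369  66.78262298] [-0.67572833 -0.67882772  6.57727071] [-56.9  -0.2]
```

View pics/s1.png

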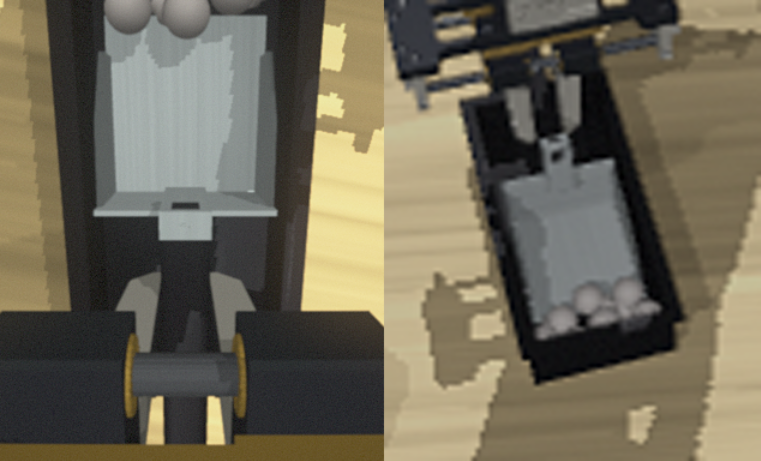

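The clips are riding up on the lip: in the wrist half the heads are at (125,10) and (185,15), and in the scene half they are at (590,305). Pushing on to the far wall.

Request:
apply_moves([
  {"delta_pos": [0, 0, -0.008], "angular": [0, 0, 0]},
  {"delta_pos": [0, 0, -0.016], "angular": [0, 0, 0]},
  {"delta_pos": [0, 0, -0.024], "angular": [0, 0, 0]},
  {"delta_pos": [0, 0, -0.031], "angular": [0, 0, 0]},
  {"delta_pos": [0, 0, -0.037], "angular": [0, 0, 0]},
  {"delta_pos": [0, 0, -0.037], "angular": [0, 0, 0]},
  {"delta_pos": [0, 0, -0.037], "angular": [0, 0, 0]},
])

```text
clock: 9.02
tcp_pos: [557.5, -51.4, 66.8]
tool_rot: [0.156, 1.564, -2.793]
contact_force: [-22.4, -6.9, 22.4]
grip_width: 17.8
```

```bash
python3 - <<'E'
from h import *
p,Rr,o=cur(); print(p,o["contact_force"],((p[:2]-[580.9,-46.1])@np.array([[.9816,-.1908],[.1908,.9816]])).round(1))
S=np.c_[-Rr[:,2],-Rr[:,1],-Rr[:,0]]; print(S.round(3).tolist())
c=cap("scene"); P=cloud(c); hsv=cv2.cvtColor(c["img"],cv2.COLOR_BGR2HSV); Q=(P-p)@S-[76,0,-60]
w=(hsv[...,2]>100)&(hsv[...,1]<70)&(abs(Q[...,1])<37)&(Q[...,0]>-40)&(Q[...,0]<50)&(Q[...,2]>7)&(Q[...,2]<38)
print(w.sum(),np.percentile(Q[w],[2,25,50,75,98],axis=0).round())
cv2.imwrite("pics/s2.png",cv2.resize(c["img"][170:280,170:270],(700,600*110//100 if 0 else 600),interpolation=cv2.INTER_CUBIC))
# tilt plan: pivot about heel (-45,0,0 in scoop) with heel shift
for t in (5,10,15,20,25):
    r=R.from_euler("y",-t,degrees=True).as_matrix(); heel=np.array([31,0,-60.])
    # tcp in hand frame after tilt keeping heel fixed
    d=heel+r@(-heel); print(t,"tcp shift sx,sz",d.round(1)[[0,2]],"lip",(heel+r@np.array([90,0,0])-np.array([121,0,-60])).round(1)[[0,2]],"handle end bottom",(heel+r@np.array([-100,0,68])-np.array([-69,0,8])).round(1)[[0,2]])
E
```

```text
[557.52536396 -51.42685478  66.79067878] [-22.44290806  -6.88240015  22.40984667] [-24.   -0.8]
[[0.982, -0.191, 0.007], [0.191, 0.982, 0.002], [-0.007, -0.001, 1.0]]
224 [[-40. -33.   7.]
 [-19. -10.  10.]
 [ 16.   5.  21.]
 [ 27.  23.  26.]
 [ 39.  35.  34.]]
5 tcp shift sx,sz [-5.1 -2.9] lip [-0.3  7.8] handle end bottom [-5.5 -9. ]
10 tcp shift sx,sz [-9.9 -6.3] lip [-1.4 15.6] handle end bottom [-10.3 -18.4]
15 tcp shift sx,sz [-14.5 -10.1] lip [-3.1 23.3] handle end bottom [-14.2 -28.2]
20 tcp shift sx,sz [-18.7 -14.2] lip [-5.4 30.8] handle end bottom [-17.2 -38.3]
25 tcp shift sx,sz [-22.5 -18.7] lip [-8.4 38. ] handle end bottom [-19.4 -48.6]
```

View pics/s2.png

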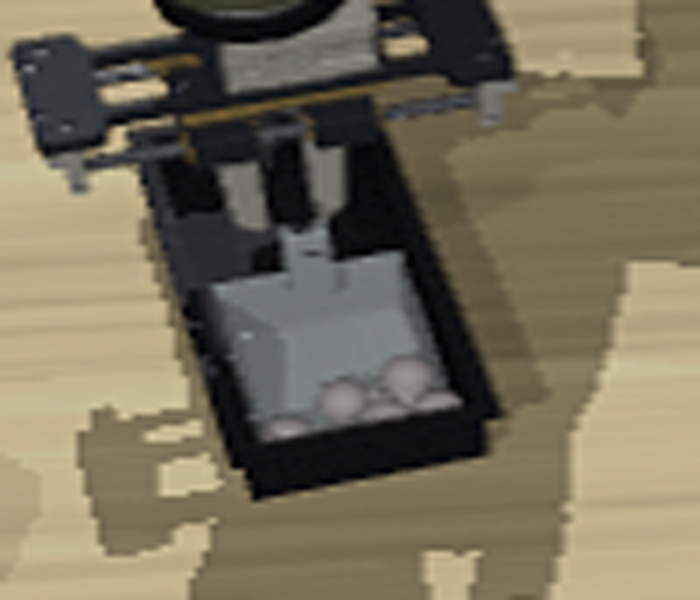

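Five clip heads show at the mouth, (285,430) to (440,400), pressed against the far wall. Tilting the mouth up against the wall so they roll back.

Request:
apply_moves([
  {"delta_pos": [0.0012, 0, 0.0025], "angular": [0, 3, 0]},
  {"delta_pos": [0.003, 0, 0.005], "angular": [0, 6, 0]},
  {"delta_pos": [0.0048, 0, 0.0075], "angular": [0, 9, 0]},
  {"delta_pos": [0.0065, 0, 0.01], "angular": [0, 12, 0]},
  {"delta_pos": [0.0065, 0, 0.01], "angular": [0, 12, 0]},
  {"delta_pos": [0.0065, 0, 0.01], "angular": [0, 12, 0]},
  {"delta_pos": [0.0065, 0, 0.01], "angular": [0, 12, 0]},
])

```text
clock: 9.95
tcp_pos: [550.6, -52.2, 59.9]
tool_rot: [3.138, 1.362, 0.188]
contact_force: [-7.6, -2.7, 10.1]
grip_width: 17.4
```

```bash
python3 - <<'E'
from h import *
p,Rr,o=cur(); print(p,o["contact_force"],o["grip_width"])
a=cap("wrist"); b=cap("scene")
cv2.imwrite("pics/s3.png",cv2.resize(np.hstack([a["img"][0:250,130:390],cv2.resize(b["img"][170:280,170:270],(227,250),interpolation=cv2.INTER_CUBIC)]),None,fx=1.6,fy=1.6))
E
```

```text
[550.61613754 -52.21454103  59.90882187] [-7.61868746 -2.65279642 10.08717046] 17.449444365251466
```

View pics/s3.png

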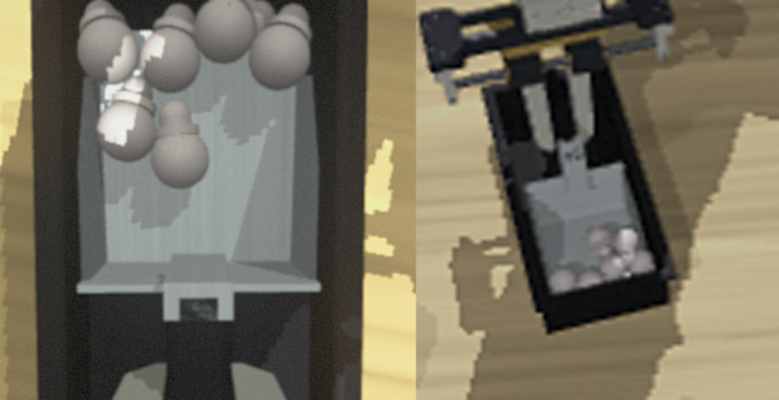

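All six clips are in the pan: in the wrist half, heads run from (107,45) to (280,55) with two further back at (128,130) and (180,160). Tilting further with a small lift.

Request:
apply_moves([
  {"delta_pos": [-0.0016, 0, 0.0007], "angular": [0, 2, 0]},
  {"delta_pos": [-0.0032, 0, 0.0014], "angular": [0, 4, 0]},
  {"delta_pos": [-0.0047, 0, 0.002], "angular": [0, 6, 0]},
  {"delta_pos": [-0.0047, 0, 0.002], "angular": [0, 6, 0]},
  {"delta_pos": [-0.0047, 0, 0.002], "angular": [0, 6, 0]},
  {"delta_pos": [-0.0047, 0, 0.002], "angular": [0, 6, 0]},
  {"delta_pos": [-0.0047, 0, 0.002], "angular": [0, 6, 0]},
])

```text
clock: 10.92
tcp_pos: [547.9, -52.2, 63.5]
tool_rot: [3.141, 1.257, 0.192]
contact_force: [-0.5, -0.7, -2.0]
grip_width: 17.4
```

```bash
python3 - <<'E'
from h import *
p,Rr,o=cur(); print(p,o["contact_force"],o["grip_width"])
S=np.c_[-Rr[:,2],-Rr[:,1],-Rr[:,0]]
c=cap("wrist"); cv2.imwrite("pics/w4.png",c["img"]); Q=(cloud(c)-p)@S-[76,0,-60]
m=(abs(Q[...,1])<36)&(Q[...,0]>-38)&(Q[...,0]<70)&(Q[...,2]>12)&(Q[...,2]<36)
n,l,s,ct=cv2.connectedComponentsWithStats(cv2.erode(m.astype(np.uint8),np.ones((5,5)))); 
for i in range(1,n): print(s[i,4],Q[l==i].mean(0).round(),Q[l==i].max(0).round())
p2=p+np.array([-3*.98,-3*.19,14.]); 
print(delta(p2,down(11,-25)),delta(p2+[-4,-1,80],down(11,-25)))
E
```

```text
[547.92934026 -52.24438183  63.5082372 ] [-0.47387243 -0.72816911 -1.98012178] 17.415724426836935
805 [ 38. -10.  18.] [47. -0. 23.]
694 [31. 29. 19.] [43. 35. 23.]
762 [ 30. -28.  19.] [ 42. -20.  23.]
2 [33. -1. 15.] [34. -1. 15.]
2507 [-11.   3.  21.] [13. 29. 27.]
([-0.0143, 0.0, -0.0015], [0.01, 7.0, 0.0]) ([-0.0916, 0.0002, -0.0223], [0.01, 7.0, 0.0])
```

Request:
apply_moves([
  {"delta_pos": [-0.004, 0, -0.0005], "angular": [0, 2, 0]},
  {"delta_pos": [-0.009, 0, -0.001], "angular": [0, 4.5, 0]},
  {"delta_pos": [-0.0143, 0, -0.0015], "angular": [0, 7, 0]},
  {"delta_pos": [-0.0143, 0, -0.0015], "angular": [0, 7, 0]},
  {"delta_pos": [-0.0143, 0, -0.0015], "angular": [0, 7, 0]},
  {"delta_pos": [-0.028, 0, -0.005], "angular": [0, 9, 0]},
  {"delta_pos": [-0.045, 0, -0.01], "angular": [0, 10, 0]},
  {"delta_pos": [-0.07, 0, -0.016], "angular": [0, 10, 0]},
  {"delta_pos": [-0.0916, 0, -0.022], "angular": [0, 10, 0]},
  {"delta_pos": [-0.0916, 0, -0.022], "angular": [0, 10, 0]},
  {"delta_pos": [-0.0916, 0, -0.022], "angular": [0, 10, 0]},
])

```text
clock: 12.35
tcp_pos: [540.1, -53.5, 156.2]
tool_rot: [-3.14, 1.083, 0.193]
contact_force: [-0.4, 0.3, -1.9]
grip_width: 17.6
```

```bash
python3 - <<'E'
from h import *
p,Rr,o=cur(); print(p,o["contact_force"],o["grip_width"])
S=np.c_[-Rr[:,2],-Rr[:,1],-Rr[:,0]]
c=cap("wrist"); Q=(cloud(c)-p)@S-[76,0,-60]
m=(abs(Q[...,1])<36)&(Q[...,0]>-38)&(Q[...,0]<70)&(Q[...,2]>12)&(Q[...,2]<40)
n,l,s,ct=cv2.connectedComponentsWithStats(cv2.erode(m.astype(np.uint8),np.ones((5,5)))); 
for i in range(1,n): print(s[i,4],Q[l==i].mean(0).round(),Q[l==i].max(0).round())
b=cap("scene")
cv2.imwrite("pics/s4.png",cv2.resize(np.hstack([c["img"][0:250,130:390],cv2.resize(b["img"][160:280,170:270],(209,250),interpolation=cv2.INTER_CUBIC)]),None,fx=1.6,fy=1.6))
E
```

```text
[540.09904177 -53.46289265 156.1780252 ] [-0.35453545  0.25313535 -1.93269245] 17.620027140468054
745 [ 11. -25.  25.] [ 20. -17.  33.]
975 [ -4. -11.  19.] [ 7. -0. 24.]
2748 [-22.   8.  20.] [ 0. 34. 24.]
```

View pics/s4.png

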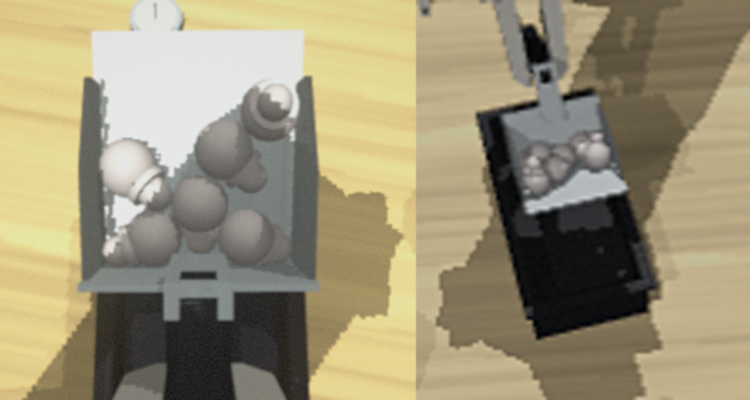

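All six clips are in the pan, heaped toward the back wall, and the tray looks empty in the scene half. Carrying them over the box.

```bash
cat >> h.py <<'E'
BOX=np.array([578.8,228.,0]); 
def tcp_for_lip(a,z,pitch,yaw=11.,c=BOX):
    Rt=down(yaw,pitch); S=np.c_[-Rt[:,2],-Rt[:,1],-Rt[:,0]]; e=np.radians(yaw)
    lip=c+[a*np.cos(e),a*np.sin(e),z]; return lip-S@np.array([121,-.4,-60]),Rt
E
python3 - <<'E'
from h import *
for w in [(-25,150,-28),(-25,110,-15)]: p,Rt=tcp_for_lip(*w); print(w,p.round(),delta(p,Rt))
E
```

```text
(-25, 150, -28) [422. 198. 146.] ([-0.0232, -0.2691, 0.0646], [-0.03, 0.13, 0.07])
(-25, 110, -15) [424. 198. 137.] ([-0.0135, -0.2691, 0.0667], [-0.02, -12.87, 0.07])
```

Request:
apply_moves([
  {"delta_pos": [-0.001, -0.01, 0.0025], "angular": [0, 0, 0]},
  {"delta_pos": [-0.003, -0.03, 0.0075], "angular": [0, 0, 0]},
  {"delta_pos": [-0.005, -0.06, 0.0145], "angular": [0, 0, 0]},
  {"delta_pos": [-0.008, -0.095, 0.023], "angular": [0, 0, 0]},
  {"delta_pos": [-0.011, -0.13, 0.031], "angular": [0, 0, 0]},
  {"delta_pos": [-0.014, -0.165, 0.0395], "angular": [0, 0, 0]},
  {"delta_pos": [-0.017, -0.2, 0.048], "angular": [0, 0, 0]},
  {"delta_pos": [-0.02, -0.23, 0.055], "angular": [0, 0, 0]},
  {"delta_pos": [-0.0215, -0.25, 0.06], "angular": [0, 0, 0]},
  {"delta_pos": [-0.023, -0.263, 0.063], "angular": [0, 0, 0]},
  {"delta_pos": [-0.0232, -0.269, 0.0646], "angular": [0, 0, 0]},
  {"delta_pos": [-0.0232, -0.269, 0.0646], "angular": [0, 0, 0]},
])

```text
clock: 13.95
tcp_pos: [422.0, 197.7, 147.0]
tool_rot: [3.141, 1.083, 0.193]
contact_force: [0.5, -0.5, -2.3]
grip_width: 17.7
```

```bash
python3 - <<'E'
from h import *
p,Rr,o=cur(); print(p,o["contact_force"],o["grip_width"])
for w in [(-25,120,-20),(-25,95,-12),(-25,75,-4),(-25,62,4),(-25,52,12),(-25,46,18),(-25,42,24),(-25,40,30),(-25,40,36),(-25,40,42),(-25,40,48)]: p,Rt=tcp_for_lip(*w); print(w,p.round(),delta(p,Rt))
E
```

```text
[421.98806479 197.74160133 146.98784809] [ 0.49852675 -0.45821557 -2.30173855] 17.710908411256792
(-25, 120, -20) [422. 198. 135.] ([0.0108, -0.0002, 0.0052], [0.05, -7.96, 0.02])
(-25, 95, -12) [426. 199. 129.] ([0.0181, -0.0002, 0.0052], [0.05, -15.96, 0.02])
(-25, 75, -4) [432. 200. 126.] ([0.0228, -0.0002, 0.001], [0.06, -23.96, 0.01])
(-25, 62, 4) [440. 201. 130.] ([0.0233, -0.0002, -0.0082], [0.06, -31.96, 0.01])
(-25, 52, 12) [450. 203. 136.] ([0.0234, -0.0002, -0.0202], [0.06, -39.96, 0.0])
(-25, 46, 18) [459. 205. 140.] ([0.0237, -0.0001, -0.0306], [0.06, -45.96, 0.0])
(-25, 42, 24) [470. 207. 146.] ([0.0236, -0.0001, -0.0424], [0.06, -51.96, -0.0])
(-25, 40, 30) [481. 209. 152.] ([0.0233, -0.0001, -0.0555], [0.06, -57.96, -0.01])
(-25, 40, 36) [493. 212. 160.] ([0.0226, -0.0001, -0.0696], [0.06, -63.96, -0.01])
(-25, 40, 42) [505. 214. 166.] ([0.0234, -0.0001, -0.0837], [0.06, -69.96, -0.01])
(-25, 40, 48) [518. 217. 170.] ([0.0257, -0.0001, -0.0977], [0.06, -75.96, -0.01])
```

Request:
apply_moves([
  {"delta_pos": [0.0108, 0, 0.0052], "angular": [0, -8, 0]},
  {"delta_pos": [0.0181, 0, 0.0052], "angular": [0, -16, 0]},
  {"delta_pos": [0.0228, 0, 0.001], "angular": [0, -24, 0]},
  {"delta_pos": [0.0233, 0, -0.0082], "angular": [0, -32, 0]},
  {"delta_pos": [0.0234, 0, -0.0202], "angular": [0, -40, 0]},
  {"delta_pos": [0.0237, 0, -0.0306], "angular": [0, -46, 0]},
  {"delta_pos": [0.0236, 0, -0.0424], "angular": [0, -52, 0]},
  {"delta_pos": [0.0233, 0, -0.0555], "angular": [0, -58, 0]},
  {"delta_pos": [0.0226, 0, -0.0696], "angular": [0, -64, 0]},
  {"delta_pos": [0.0234, 0, -0.0837], "angular": [0, -70, 0]},
  {"delta_pos": [0.0257, 0, -0.0977], "angular": [0, -76, 0]},
  {"delta_pos": [0.0257, 0, -0.0977], "angular": [0, -76, 0]},
])

```text
clock: 15.45
tcp_pos: [519.0, 215.0, 164.2]
tool_rot: [0.0, 0.725, -2.951]
contact_force: [0.6, 0.2, -1.8]
grip_width: 17.8
```

```bash
python3 - <<'E'
from h import *
p,Rr,o=cur(); print(p,o["contact_force"],o["grip_width"])
S=np.c_[-Rr[:,2],-Rr[:,1],-Rr[:,0]]
c=cap("wrist"); Q=(cloud(c)-p)@S-[76,0,-60]
m=(abs(Q[...,1])<36)&(Q[...,0]>-38)&(Q[...,0]<45)&(Q[...,2]>10)&(Q[...,2]<40)
n,l,s,ct=cv2.connectedComponentsWithStats(cv2.erode(m.astype(np.uint8),np.ones((3,3)))); 
for i in range(1,n): print(s[i,4],Q[l==i].mean(0).round(),Q[l==i].max(0).round())
for w in [(-25,60,48),(-30,90,30),(-40,110,10),(-60,110,0)]: p,Rt=tcp_for_lip(*w); print(w,p.round(),delta(p,Rt))
b=cap("scene")
cv2.imwrite("pics/s5.png",cv2.resize(np.hstack([c["img"][0:250,100:420],cv2.resize(b["img"][160:280,250:400],(312,250),interpolation=cv2.INTER_CUBIC)]),None,fx=1.25,fy=1.25))
E
```

```text
[519.01954926 214.9524635  164.15951395] [ 0.60390498  0.21422814 -1.8296331 ] 17.831536823311126
(-25, 60, 48) [518. 217. 190.] ([-0.0153, -0.0015, 0.0177], [-0.05, 0.19, 0.07])
(-30, 90, 30) [476. 208. 202.] ([0.0088, -0.0014, 0.0559], [-0.06, 18.19, 0.06])
(-40, 110, 10) [433. 200. 190.] ([0.0498, -0.0014, 0.076], [-0.08, 38.19, 0.05])
(-60, 110, 0) [401. 194. 170.] ([0.0873, -0.0013, 0.0825], [-0.08, 48.19, 0.05])
```

View pics/s5.png

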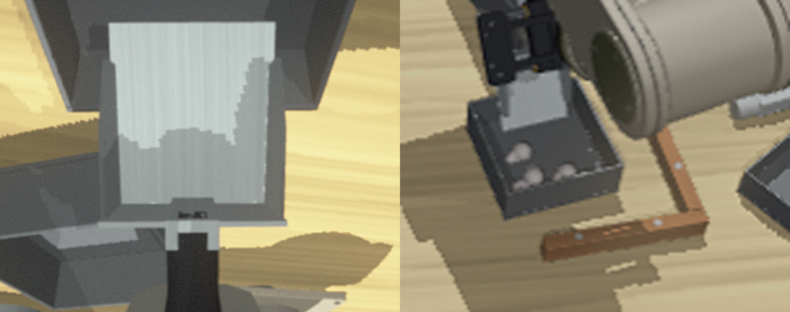

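The pan is empty (wrist half), and the clips lie in the box at (520,152) to (568,172). Levelling up and returning the scoop.

Request:
apply_moves([
  {"delta_pos": [-0.008, 0, 0.01], "angular": [0, 0, 0]},
  {"delta_pos": [-0.0153, 0, 0.0177], "angular": [0, 0, 0]},
  {"delta_pos": [-0.008, 0, 0.036], "angular": [0, 9, 0]},
  {"delta_pos": [0.0088, 0, 0.0559], "angular": [0, 18, 0]},
  {"delta_pos": [0.029, 0, 0.066], "angular": [0, 28, 0]},
  {"delta_pos": [0.0498, 0, 0.076], "angular": [0, 38, 0]},
  {"delta_pos": [0.0873, 0, 0.0825], "angular": [0, 48, 0]},
  {"delta_pos": [0.0873, 0, 0.0825], "angular": [0, 48, 0]},
  {"delta_pos": [0.0873, 0, 0.0825], "angular": [0, 48, 0]},
])

```text
clock: 16.68
tcp_pos: [398.7, 193.0, 174.6]
tool_rot: [-2.957, 1.568, 0.378]
contact_force: [0.7, 0.8, -1.1]
grip_width: 17.9
```

```bash
python3 - <<'E'
from h import *
p,Rr,o=cur(); print(p,o["contact_force"],o["grip_width"])
print(delta([440,-280,150],down(9)))
c=cap("scene"); P=cloud(c); hsv=cv2.cvtColor(c["img"],cv2.COLOR_BGR2HSV)
e=np.radians(11); M=np.array([[np.cos(e),-np.sin(e)],[np.sin(e),np.cos(e)]]); b=(P[...,:2]-BOX[:2])@M
w=(hsv[...,2]>125)&(hsv[...,1]<60)&(abs(b).max(-1)<72)&(P[...,2]>8)&(P[...,2]<60)
n,l,s,ct=cv2.connectedComponentsWithStats(w.astype(np.uint8))
for i in range(1,n): print(s[i,4],b[l==i].mean(0).round(),P[l==i].mean(0).round())
E
```

```text
[398.72902862 193.01136534 174.56254295] [ 0.7363789   0.77563113 -1.12841107] 17.905274029174443
([0.0241, 0.4722, 0.0503], [2.06, -0.17, 0.04])
1 [-71.  66.] [497. 279.  51.]
2 [-71.  37.] [502. 251.  50.]
1 [-71.  49.] [500. 263.  51.]
1 [-70.  22.] [506. 236.  51.]
1 [-70. -21.] [514. 194.  51.]
9 [ 9. 68.] [575. 297.  51.]
1 [34. 68.] [599. 301.  52.]
31 [ -1. -28.] [583. 200.  22.]
1 [43. 67.] [608. 302.  54.]
4 [55. 69.] [619. 306.  51.]
31 [38. 15.] [613. 250.  24.]
1 [63. 66.] [628. 305.  46.]
2 [66. 37.] [636. 277.  51.]
1 [66. 51.] [634. 291.  51.]
18 [ 37. -25.] [620. 211.  25.]
4 [57. 27.] [630. 265.  39.]
4 [ 44. -42.] [630. 195.  27.]
```

Request:
apply_moves([
  {"delta_pos": [0.0, 0.045, 0.005], "angular": [0, 0, 0]},
  {"delta_pos": [0.0, 0.1, 0.01], "angular": [0.4, 0, 0]},
  {"delta_pos": [0.0, 0.155, 0.016], "angular": [0.8, 0, 0]},
  {"delta_pos": [0.0, 0.21, 0.022], "angular": [1, 0, 0]},
  {"delta_pos": [0.0, 0.265, 0.028], "angular": [1.3, 0, 0]},
  {"delta_pos": [0.0, 0.32, 0.034], "angular": [1.6, 0, 0]},
  {"delta_pos": [0.01, 0.375, 0.04], "angular": [2, 0, 0]},
  {"delta_pos": [0.02, 0.43, 0.046], "angular": [2, 0, 0]},
  {"delta_pos": [0.024, 0.472, 0.05], "angular": [2, 0, 0]},
  {"delta_pos": [0.024, 0.472, 0.05], "angular": [2, -0.2, 0]},
  {"delta_pos": [0.024, 0.472, 0.05], "angular": [2, -0.2, 0]},
  {"delta_pos": [0.024, 0.472, 0.05], "angular": [2, -0.2, 0]},
])

```text
clock: 18.23
tcp_pos: [442.7, -278.9, 150.1]
tool_rot: [0.013, 1.568, -2.971]
contact_force: [-0.1, -0.2, -1.5]
grip_width: 17.6
```

```bash
python3 - <<'E'
from h import *
p,Rr,o=cur(); print(p,o["contact_force"],o["grip_width"])
S=np.c_[-Rr[:,2],-Rr[:,1],-Rr[:,0]]; c=cap("wrist"); Q=(cloud(c)-p)@S
m=(abs(Q[...,1])<25)&(Q[...,0]>45)&(Q[...,0]<115)&(Q[...,2]>-75)&(Q[...,2]<-45); q=Q[m]
print(m.sum(),np.polyfit(q[:,0],q[:,2],1)*[57.3,1],np.median(q[:,2]))
print(delta([440,-280,60],down(9)))
E
```

```text
[ 442.68280382 -278.92883313  150.11465146] [-0.09363269 -0.16933297 -1.51565615] 17.61930544877847
9332 [ -2.71668511 -56.11567081] -59.85909958516899
([0.0901, 0.0007, 0.0025], [0.07, 0.18, -0.01])
```

Request:
apply_moves([
  {"delta_pos": [0.03, 0, 0], "angular": [0, 1, 0]},
  {"delta_pos": [0.06, 0, 0], "angular": [0, 2, 0]},
  {"delta_pos": [0.078, 0, 0], "angular": [0, 2, 0]},
  {"delta_pos": [0.086, 0, 0], "angular": [0, 2, 0]},
  {"delta_pos": [0.089, 0, 0], "angular": [0, 2, 0]},
  {"delta_pos": [0.089, 0, 0], "angular": [0, 2, 0]},
  {"delta_pos": [0.089, 0, 0], "angular": [0, 2, 0]},
])

```text
clock: 19.15
tcp_pos: [442.4, -280.1, 61.5]
tool_rot: [3.106, 1.538, 0.121]
contact_force: [0.2, -0.6, -1.2]
grip_width: 17.9
```

Request:
apply_moves([
  {"delta_pos": [0.001, 0, 0], "angular": [0, 0, 0]},
  {"delta_pos": [0.002, 0, 0], "angular": [0, 0, 0]},
  {"delta_pos": [0.002, 0, 0], "angular": [0, 0, 0]},
  {"delta_pos": [0.002, 0, 0], "angular": [0, 0, 0]},
])

```text
clock: 19.65
tcp_pos: [441.8, -279.6, 58.6]
tool_rot: [3.141, 1.539, 0.156]
contact_force: [-0.1, -0.2, -1.9]
grip_width: 17.8
```

Request:
apply_moves([
  {"delta_pos": [0.001, 0, 0], "angular": [0, 0, 0]},
  {"delta_pos": [0.002, 0, 0], "angular": [0, 0, 0]},
  {"delta_pos": [0.002, 0, 0], "angular": [0, 0, 0]},
  {"delta_pos": [0.002, 0, 0], "angular": [0, 0, 0]},
])

```text
clock: 20.15
tcp_pos: [441.9, -279.8, 58.4]
tool_rot: [3.133, 1.54, 0.149]
contact_force: [-8.5, 5.6, 16.3]
grip_width: 17.7
```

Contact. Releasing and rising.

Request:
apply_moves([
  {"delta_pos": [-0.001, 0, 0], "angular": [0, 0, 0]},
  {"delta_pos": [-0.001, 0, 0], "angular": [0, 0, 0]},
  {"delta_pos": [-0.001, 0, 0], "angular": [0, 0, 0]},
  {"delta_pos": [-0.001, 0, 0], "angular": [0, 0, 0]},
  {"delta_pos": [-0.001, 0, 0], "angular": [0, 0, 0]},
  {"delta_pos": [-0.001, 0, 0], "angular": [0, 0, 0]},
], jaw=1)

```text
clock: 20.9
tcp_pos: [441.8, -279.6, 57.5]
tool_rot: [3.141, 1.539, 0.157]
contact_force: [0.6, -0.7, 0.2]
grip_width: 73.3
```

Request:
apply_moves([
  {"delta_pos": [-0.03, 0, 0], "angular": [0, 0, 0]},
  {"delta_pos": [-0.07, 0, 0], "angular": [0, 0, 0]},
  {"delta_pos": [-0.12, 0, 0], "angular": [0, 0, 0]},
  {"delta_pos": [-0.14, 0, 0], "angular": [0, 0, 0]},
  {"delta_pos": [-0.14, 0, 0], "angular": [0, 0, 0]},
])

```text
clock: 21.52
tcp_pos: [438.6, -281.2, 199.6]
tool_rot: [3.048, 1.536, 0.063]
contact_force: [0.2, 0.6, -0.8]
grip_width: 92.7
```

```bash
python3 - <<'E'
from h import *
p,Rr,o=cur(); print(p,o["contact_force"],o["grip_width"])
c=cap("wrist"); P=cloud(c); m=(P[...,2]>80)&(P[...,2]<96)&(abs(P[...,1]+285)<40)
q=P[m]; print(m.sum(),cv2.minAreaRect(q[:,:2].astype(np.float32)),np.polyfit(q[:,0],q[:,2],1)*[57.3,1],np.median(q[:,2]))
# remeasure box & stop
c=cap("scene"); P=cloud(c); e=np.radians(11); M=np.array([[np.cos(e),-np.sin(e)],[np.sin(e),np.cos(e)]]); b=(P[...,:2]-BOX[:2])@M
m=(P[...,2]>45)&(P[...,2]<55)&(abs(b).max(-1)<90); r=cv2.minAreaRect(P[m][:,:2].astype(np.float32)); print("box",r)
E
```

```text
[ 438.57709713 -281.18888119  199.64779439] [ 0.18295084  0.61168265 -0.82749558] 92.66780318462351
2627 ((427.75775146484375, -282.5282287597656), (109.90548706054688, 17.585363388061523), 9.306212425231934) [-8.95162564e-03  8.66473399e+01] 86.76413320677665
box ((578.651123046875, 227.89666748046875), (144.19215393066406, 141.7503662109375), 11.16970443725586)
```

The scoop stands flat: handle level, top at 86.8 as at the start. Now the box, pushed with both open fingers, first along the stop's x.

```bash
cat >> h.py <<'E'
es=np.radians(6.5); EX=np.array([np.cos(es),np.sin(es),0]); EY=np.array([-np.sin(es),np.cos(es),0])
def st(a,b,z): return EX*a+EY*b+[0,0,z]
E
python3 - <<'E'
from h import *
print(delta(st(486,161,200),down(6.5)),st(486,161,22))
E
```

```text
([-0.0, -0.4846, -0.1046], [2.49, -1.75, 0.08]) [464.65020444 214.98183066  22.        ]
```

Request:
apply_moves([
  {"delta_pos": [0, -0.055, -0.012], "angular": [0.5, -0.5, 0]},
  {"delta_pos": [0, -0.11, -0.024], "angular": [1, -1, 0]},
  {"delta_pos": [0, -0.165, -0.036], "angular": [1.5, -1.75, 0]},
  {"delta_pos": [0, -0.22, -0.047], "angular": [2, -1.75, 0]},
  {"delta_pos": [0, -0.275, -0.059], "angular": [2.5, -1.75, 0]},
  {"delta_pos": [0, -0.33, -0.071], "angular": [2.5, -1.75, 0]},
  {"delta_pos": [0, -0.385, -0.083], "angular": [2.5, -1.75, 0]},
  {"delta_pos": [0, -0.44, -0.095], "angular": [2.5, -1.75, 0]},
  {"delta_pos": [0, -0.4846, -0.1046], "angular": [2.5, -1.75, 0]},
  {"delta_pos": [0, -0.4846, -0.1046], "angular": [2.5, -1.75, 0]},
  {"delta_pos": [0, -0.4846, -0.1046], "angular": [2.5, -1.75, 0]},
  {"delta_pos": [0, -0.4846, -0.1046], "angular": [2.5, -1.75, 0]},
])

```text
clock: 23.12
tcp_pos: [464.8, 213.5, 200.0]
tool_rot: [-0.23, 1.57, 3.023]
contact_force: [-0.1, 0.0, -0.1]
grip_width: 92.5
```

```bash
python3 - <<'E'
from h import *
print(cur()[0],delta(st(486,161,22),down(6.5)))
E
```

```text
[464.79405116 213.49480741 199.96705022] ([0.178, -0.0015, -0.0001], [-0.08, 0.02, 0.0])
```

Request:
apply_moves([
  {"delta_pos": [0.05, -0.0015, 0], "angular": [0, 0, 0]},
  {"delta_pos": [0.1, -0.0015, 0], "angular": [0, 0, 0]},
  {"delta_pos": [0.145, -0.0015, 0], "angular": [0, 0, 0]},
  {"delta_pos": [0.17, -0.0015, 0], "angular": [0, 0, 0]},
  {"delta_pos": [0.178, -0.0015, 0], "angular": [0, 0, 0]},
  {"delta_pos": [0.178, -0.0015, 0], "angular": [0, 0, 0]},
  {"delta_pos": [0.178, -0.0015, 0], "angular": [0, 0, 0]},
])

```text
clock: 24.0
tcp_pos: [466.4, 216.5, 24.4]
tool_rot: [-2.811, 1.567, 0.444]
contact_force: [0.0, 0.5, 0.1]
grip_width: 93.1
```

Request:
apply_moves([
  {"delta_pos": [0, 0, -0.008], "angular": [0, 0, 0]},
  {"delta_pos": [0, 0, -0.016], "angular": [0, 0, 0]},
  {"delta_pos": [0, 0, -0.024], "angular": [0, 0, 0]},
  {"delta_pos": [0, 0, -0.032], "angular": [0, 0, 0]},
  {"delta_pos": [0, 0, -0.04], "angular": [0, 0, 0]},
  {"delta_pos": [0, 0, -0.047], "angular": [0, 0, 0]},
  {"delta_pos": [0, 0, -0.054], "angular": [0, 0, 0]},
  {"delta_pos": [0, 0, -0.061], "angular": [0, 0, 0]},
  {"delta_pos": [0, 0, -0.068], "angular": [0, 0, 0]},
  {"delta_pos": [0, 0, -0.075], "angular": [0, 0, 0]},
  {"delta_pos": [0, 0, -0.075], "angular": [0, 0, 0]},
])

```text
clock: 25.38
tcp_pos: [540.5, 224.9, 23.1]
tool_rot: [-2.792, 1.569, 0.462]
contact_force: [-0.4, 0.1, -0.1]
grip_width: 93.0
```

```bash
cat > b.py <<'E'
from h import *
p,Rr,o=cur(); print(p,"stopframe",(p@EX).round(1),(p@EY).round(1),o["contact_force"])
c=cap("scene"); P=cloud(c); A=P@EX; B=P@EY
m=(P[...,2]>45)&(P[...,2]<55)&(A>510)&(A<735)&(B>80)&(B<310)
r=cv2.minAreaRect(P[m][:,:2].astype(np.float32)); q=np.array([*r[0],0]); print("box",r,"in stop frame",(q@EX).round(1),(q@EY).round(1),"home 652.4 223")
E
python3 b.py
```

```text
[540.54086328 224.87674116  23.11145604] stopframe 562.5 162.2 [-0.38680267  0.05883254 -0.11592078]
box ((612.601318359375, 226.12100219726562), (161.81724548339844, 141.91517639160156), 6.410902500152588) in stop frame 634.3 155.3 home 652.4 223
```

Request:
apply_moves([
  {"delta_pos": [0, 0, -0.004], "angular": [0, 0, 0]},
  {"delta_pos": [0, 0, -0.008], "angular": [0, 0, 0]},
  {"delta_pos": [0, 0, -0.01], "angular": [0, 0, 0]},
  {"delta_pos": [0, 0, -0.01], "angular": [0, 0, 0]},
])

```text
clock: 25.92
tcp_pos: [548.6, 225.9, 22.8]
tool_rot: [-0.438, 1.57, 2.817]
contact_force: [-8.3, -2.1, 7.0]
grip_width: 93.2
```

Request:
apply_moves([
  {"delta_pos": [0, 0, -0.001], "angular": [0, 0, 0]},
  {"delta_pos": [0, 0, -0.002], "angular": [0, 0, 0]},
  {"delta_pos": [0, 0, -0.002], "angular": [0, 0, 0]},
])

```text
clock: 26.3
tcp_pos: [548.6, 225.9, 22.8]
tool_rot: [-0.018, 1.566, -3.046]
contact_force: [-18.6, -2.9, 16.1]
grip_width: 93.0
```

```bash
python3 b.py
```

```text
[548.60898963 225.89840395  22.82075299] stopframe 570.7 162.3 [-18.57612493  -2.91225284  16.13858657]
box ((621.5022583007812, 227.61781311035156), (158.8193817138672, 142.68991088867188), 6.51733922958374) in stop frame 643.3 155.8 home 652.4 223
```

The box no longer moves as the force rises, so it is flush on that batten. Now round to the -y side.

```bash
python3 - <<'E'
from h import *
p,Rr,o=cur(); print(o["qpos"])
print(delta(p-30*EX,down(6.5)),delta(p-30*EX+[0,0,140],down(6.5)),delta(st(645,40,165),down(96.5)))
E
```

```text
[3.03539831e-01 2.93090093e-01 1.67555340e+00 1.20048837e-03
 1.17803003e+00 1.76027531e+00]
([0.0002, -0.0, 0.03], [0.01, 0.3, 0.01]) ([-0.1398, -0.0, 0.0307], [0.01, 0.3, 0.01]) ([-0.1426, 0.1224, -0.0736], [-89.99, 0.23, 0.24])
```

Request:
apply_moves([
  {"delta_pos": [0, 0, 0.015], "angular": [0, 0, 0]},
  {"delta_pos": [0, 0, 0.03], "angular": [0, 0, 0]},
  {"delta_pos": [-0.05, 0, 0.031], "angular": [0, 0, 0]},
  {"delta_pos": [-0.1, 0, 0.031], "angular": [0, 0, 0]},
  {"delta_pos": [-0.142, 0, 0.031], "angular": [0, 0, 0]},
  {"delta_pos": [-0.1426, 0.015, 0.018], "angular": [-10, 0, 0]},
  {"delta_pos": [-0.1426, 0.03, 0.005], "angular": [-20, 0, 0]},
  {"delta_pos": [-0.1426, 0.045, -0.008], "angular": [-30, 0, 0]},
  {"delta_pos": [-0.1426, 0.06, -0.021], "angular": [-40, 0, 0]},
  {"delta_pos": [-0.1426, 0.075, -0.034], "angular": [-50, 0, 0]},
])

```text
clock: 27.6
tcp_pos: [594.8, 154.9, 165.6]
tool_rot: [2.485, 1.568, 0.335]
contact_force: [0.2, 0.4, 0.5]
grip_width: 92.7
```

```bash
python3 - <<'E'
from h import *
p,Rr,o=cur(); print(p,o["qpos"].round(2))
print(delta(st(645,40,165),down(96.5)))
E
```

```text
[594.80145127 154.86790211 165.62492815] [0.17 0.2  1.51 0.   1.43 0.75]
([0.0007, 0.0578, 0.0125], [-39.68, -0.08, -0.13])
```

Request:
apply_moves([
  {"delta_pos": [0, 0.015, 0.003], "angular": [-10, 0, 0]},
  {"delta_pos": [0, 0.03, 0.006], "angular": [-20, 0, 0]},
  {"delta_pos": [0, 0.045, 0.009], "angular": [-30, 0, 0]},
  {"delta_pos": [0, 0.0578, 0.0125], "angular": [-39.7, 0, 0]},
  {"delta_pos": [0, 0.0578, 0.0125], "angular": [-39.7, 0, 0]},
  {"delta_pos": [0.045, 0.0578, 0.0125], "angular": [-39.7, 0, 0]},
  {"delta_pos": [0.09, 0.0578, 0.0125], "angular": [-39.7, 0, 0]},
  {"delta_pos": [0.13, 0.0578, 0.0125], "angular": [-39.7, 0, 0]},
  {"delta_pos": [0.143, 0.0578, 0.0125], "angular": [-39.7, 0, 0]},
  {"delta_pos": [0.143, 0.0578, 0.0125], "angular": [-39.7, 0, 0]},
  {"delta_pos": [0.143, 0.0578, 0.0125], "angular": [-39.7, 0, 0]},
])

```text
clock: 28.98
tcp_pos: [636.8, 113.5, 24.9]
tool_rot: [1.714, 1.566, 0.251]
contact_force: [0.4, -0.0, -0.8]
grip_width: 92.8
```

```bash
python3 b.py; python3 - <<'E'
from h import *
print(delta(st(645,135,23),down(96.5)))
E
```

```text
[636.75763177 113.49319275  24.9158161 ] stopframe 645.5 40.7 [ 0.41851795 -0.0423854  -0.81841108]
box ((630.4404907226562, 228.10507202148438), (144.60374450683594, 140.65469360351562), 6.279336929321289) in stop frame 652.2 155.3 home 652.4 223
([0.0021, -0.0012, -0.0944], [-0.34, -0.04, -0.28])
```

Request:
apply_moves([
  {"delta_pos": [0.002, 0, -0.012], "angular": [-0.3, 0, 0]},
  {"delta_pos": [0.002, 0, -0.024], "angular": [-0.3, 0, 0]},
  {"delta_pos": [0.002, 0, -0.032], "angular": [-0.3, 0, 0]},
  {"delta_pos": [0.002, 0, -0.04], "angular": [-0.3, 0, 0]},
  {"delta_pos": [0.002, 0, -0.048], "angular": [-0.3, 0, 0]},
  {"delta_pos": [0.002, 0, -0.056], "angular": [-0.3, 0, 0]},
  {"delta_pos": [0.002, 0, -0.064], "angular": [-0.3, 0, 0]},
  {"delta_pos": [0.002, 0, -0.072], "angular": [-0.3, 0, 0]},
  {"delta_pos": [0.002, 0, -0.08], "angular": [-0.3, 0, 0]},
  {"delta_pos": [0.002, 0, -0.087], "angular": [-0.3, 0, 0]},
  {"delta_pos": [0.002, 0, -0.094], "angular": [-0.3, 0, 0]},
  {"delta_pos": [0.002, 0, -0.096], "angular": [-0.3, 0, 0]},
])

```text
clock: 30.52
tcp_pos: [624.5, 208.4, 20.5]
tool_rot: [1.239, 1.57, -0.219]
contact_force: [-1.0, -5.5, 3.2]
grip_width: 92.9
```

Request:
apply_moves([
  {"delta_pos": [0, 0, -0.002], "angular": [0, 0, 0]},
  {"delta_pos": [0, 0, -0.004], "angular": [0, 0, 0]},
  {"delta_pos": [0, 0, -0.005], "angular": [0, 0, 0]},
  {"delta_pos": [0, 0, -0.006], "angular": [0, 0, 0]},
  {"delta_pos": [0, 0, -0.006], "angular": [0, 0, 0]},
])

```text
clock: 31.15
tcp_pos: [623.9, 214.0, 20.5]
tool_rot: [1.528, 1.57, 0.071]
contact_force: [-1.7, -5.2, 2.8]
grip_width: 93.1
```

```bash
python3 b.py
```

```text
[623.93655327 214.02732211  20.51578981] stopframe 644.2 142.0 [-1.69268464 -5.20638465  2.80574808]
box ((623.9343872070312, 283.4324645996094), (143.97113037109375, 157.65737915039062), 6.506447792053223) in stop frame 652.0 211.0 home 652.4 223
```

Still moving under a light force, so I'll creep on until it stalls.

Request:
apply_moves([
  {"delta_pos": [0, 0, -0.001], "angular": [0, 0, 0]},
  {"delta_pos": [0, 0, -0.002], "angular": [0, 0, 0]},
  {"delta_pos": [0, 0, -0.003], "angular": [0, 0, 0]},
  {"delta_pos": [0, 0, -0.003], "angular": [0, 0, 0]},
])

```text
clock: 31.7
tcp_pos: [623.6, 217.1, 20.5]
tool_rot: [1.688, 1.57, 0.23]
contact_force: [-1.0, -5.2, 3.8]
grip_width: 92.5
```

Request:
apply_moves([
  {"delta_pos": [0, 0, -0.001], "angular": [0, 0, 0]},
  {"delta_pos": [0, 0, -0.002], "angular": [0, 0, 0]},
  {"delta_pos": [0, 0, -0.003], "angular": [0, 0, 0]},
  {"delta_pos": [0, 0, -0.003], "angular": [0, 0, 0]},
])

```text
clock: 32.2
tcp_pos: [623.5, 217.4, 20.5]
tool_rot: [-0.019, 1.567, -1.478]
contact_force: [-2.3, -16.5, 5.0]
grip_width: 92.8
```

Request:
apply_moves([
  {"delta_pos": [0, 0, -0.001], "angular": [0, 0, 0]},
  {"delta_pos": [0, 0, -0.001], "angular": [0, 0, 0]},
  {"delta_pos": [0, 0, 0.01], "angular": [0, 0, 0]},
  {"delta_pos": [0, 0, 0.04], "angular": [0, 0, 0]},
  {"delta_pos": [-0.05, 0, 0.05], "angular": [0, 0, 0]},
  {"delta_pos": [-0.1, 0, 0.08], "angular": [0, 0, 0]},
  {"delta_pos": [-0.15, 0, 0.12], "angular": [0, 0, 0]},
  {"delta_pos": [-0.18, 0, 0.17], "angular": [0, 0, 0]},
  {"delta_pos": [-0.2, 0, 0.2], "angular": [0, 0, 0]},
  {"delta_pos": [-0.2, 0, 0.2], "angular": [0, 0, 0]},
])

```text
clock: 33.45
tcp_pos: [647.3, 19.8, 222.9]
tool_rot: [1.65, 1.565, 0.19]
contact_force: [-0.4, 0.1, -0.4]
grip_width: 93.0
```

```bash
python3 b.py; python3 - <<'E'
from h import *
c=cap("scene"); s=cap("side"); P=cloud(c)
A=P@EX;B=P@EY; hsv=cv2.cvtColor(c["img"],cv2.COLOR_BGR2HSV)
w=(hsv[...,0]<15)&(hsv[...,1]>110)&(P[...,2]>25)&(P[...,2]<33)
print("y batten inner/outer", np.percentile(A[w&(B>130)&(B<280)&(A>700)&(A<760)],[3,97]).round(1),"x batten",np.percentile(B[w&(A>560)&(A<700)&(B>280)&(B<330)],[3,97]).round(1))
m=(P[...,2]>45)&(P[...,2]<55)&(A>560)&(A<735)&(B>130)&(B<310); print("box A,B",np.percentile(A[m],[1,99]),np.percentile(B[m],[1,99]))
i1=cv2.resize(c["img"][120:300,90:430],(800,424),interpolation=cv2.INTER_CUBIC); cv2.imwrite("pics/f1.png",cv2.copyMakeBorder(i1,0,0,0,0,0))
k=cv2.resize(c["img"][175:275,290:390],(400,400),interpolation=cv2.INTER_CUBIC); sd=cv2.resize(s["img"][110:330,200:420],(400,400),interpolation=cv2.INTER_CUBIC)
cv2.imwrite("pics/f2.png",np.hstack([k,sd]))
E
```

```text
[647.27364018  19.79973814 222.85936013] stopframe 645.4 -53.6 [-0.43565473  0.11360471 -0.44689095]
box ((621.2413330078125, 296.65203857421875), (145.2115020751953, 140.31199645996094), 6.394442558288574) in stop frame 650.8 224.4 home 652.4 223
y batten inner/outer [723.5 739.3] x batten [304.  309.7]
box A,B [580.78623343 722.13800532] [154.27292655 292.29077219]
```

View pics/f2.png

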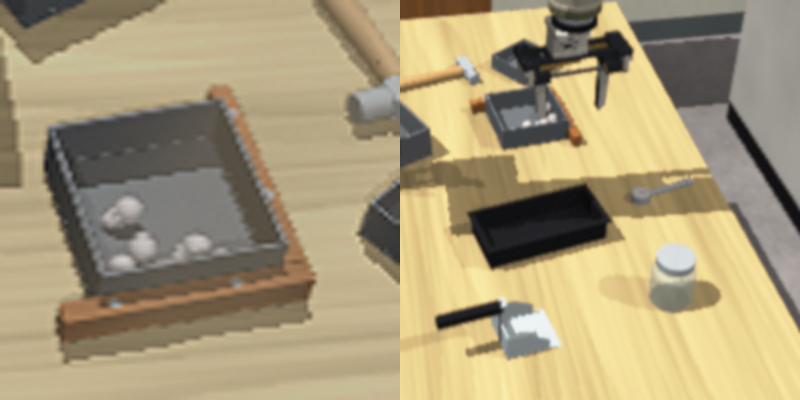

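The box sits against both battens, at (170,200) in the left half, with clips at (120,215) to (200,245). The tray is empty, the scoop is flat, nothing is on the counter, and the jar, gauge and hammer look undisturbed. Handing in.

```bash
python3 -c "
from cell import env
print(env.get_obs()['clock'],env.job_done())"
```

```text
the job is handed in; nothing more can be done
33.6 None
```

I moved the clips with one scoop pass, put the scoop back flat, pushed the box into the corner stop, and handed the job in at 33.6 s; it reports no verdict.

- **Clips:** All six were in the scoop when I lifted it. After tipping, the pan was empty and my last pictures showed an empty tray and no clips on the counter. I could pick out only about five in the box. The front wall hides part of it, so I never counted all six there.
- **Box:** I pushed each side until it stopped moving as the force rose. The last measurement put it about 1.5 mm from home on each axis and about 0.1° off square. Between the two pushes the x reading moved from 652.2 to 650.8 mm (home is about 652.4). That is close to measurement noise and within the 4 mm allowed, so I didn't push again.
- **Scoop:** It stands flat on the counter at a new spot nearer the tray, with its handle level and at its starting height.
- **Jar, hammer and gauge:** They look undisturbed in the last picture, but I didn't measure them again. The gripper is clear of everything.

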